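# Square the hardback into the tray corner

## Robot

A 7-joint arm with a two-finger parallel gripper is mounted at the origin on the work surface. World frame = base frame: x ahead of the robot, y to its left, z up, the work surface at z = 0. Lengths are in m, angles in rad, forces in N, time in s.
With the tool pointing down it reaches from about 0.425 to 0.875 m from the base axis. Payload 4.7 kg.
Tool frame: the origin (TCP) lies midway between the tips of the shut fingers; the grasp point (between the pads) lies 19 mm behind it; z points along the fingers, y is the line along which they close (so a half turn about z gives the same grasp; the last joint's range is limited). The gripper opens to 87 mm and grips with 3 to 60 N. Pads are 19 mm wide; open, the fingers measure 117 mm over their backs; the gripper's body (75 mm by 190 mm) begins 51 mm behind the grasp point.
Start: joints at [1.36, 0.321, -0.07, 1.45, 0.023, 1.371, -0.057], TCP at [0.145, -0.634, 0.223] pointing down, gripper open.
Joint ranges: [-2.86, 2.86], [-0.3, 2.09], [-1.38, 1.24], [0.06, 2.45], [-1.56, 4.7], [0.09, 2.05], [-2.69, 2.69]. Speed limits (rad/s): [2.57, 2.57, 3.14, 3.14, 3.14, 3.14, 3.14].

## Interface

Orientations are given as a rotation vector (axis times angle).
In Python, from bench import ctrl gives the robot as it stands.
- The arm moves only by the shell command python3 inch.py 'ROWS' [FORCE]. ROWS is a JSON object with one list for each field, all of the same length, 1 to 20, a row being the entries at one place: dx, dy, dz (the shift in m), yaw (a turn about the tool's z in rad), aperture (the opening from 0.0 (shut) to 1.0 (fully open)); each row is the pose to reach, as a shift and turn from the pose commanded when the command began, along the tool's axes at that moment; what a row does not reach only later rows make up. A row lasts 1/10 s, in which the tool goes at most 0.05 m and 0.15 rad, less where a joint would pass 70% of its speed; a pose out of reach is approached as far as the arm can. The fingers move at their own pace and stop on an object; FORCE is the grip in N (left out, the last holds). Time passes only in rows, so rows that do not move let the fingers close. It prints the time, the measured TCP pose, the force, the opening and the grip force at its end. Input that does not fit is refused with a message, and nothing moves.
- ctrl.get_state(): the state, without advancing time (a new reading comes with each control period).
- ctrl.get_image(name): name is "side" or "top"; returns the picture (384x512x3 uint8, red, green, blue); there is no depth.
- ctrl.camera_model(name): a dict with "vertical_fov" (degrees; the focal length in pixels is half the picture's height over the tangent of half this angle, whatever the lens; pixels are square), "cx", "cy" (the principal point, pixels), "rvec" (rotation vector, rad) and "tvec" (3), from world to camera coordinates, as OpenCV has them. Camera axes: x right, y down, z forward; pixel columns grow to the right and rows downward; lengths in m; the calibration is good to about 2 mm. A picture is of the moment at which its call begins. camera_model takes no time and is no camera call.
- ctrl.close_job(): hands the job in; it is judged then, once.
The state is a dict: "time": time; "joint_positions": joint angles; "qd": joint speeds; "joint_torque": joint torques, N m; "position": TCP position; "tool_rot": TCP orientation; "ft_force": force on the tool from outside, world axes, zero at the start; "torque": the same for the moment, N m; "grip_width": opening from 0.0 (shut) to 1.0 (fully open); "grip_force": force on a finger pad.
Only numpy, scipy, OpenCV 4.12 (cv2) and the standard library are available. Lean on these libraries where they do the work, as an engineer would, in place of code of your own. Each camera call takes 0.05 s, during which the arm holds its last target. There are 200 camera calls.

## Task

Tidy the tray on the coffee table: slide the thick hardback book along the tray into the corner where its two raised sides meet, so that it lies flat and square with its spine flush against the longer raised side and its end flush against the shorter one. Do not lift the book off the tray, and leave the thin paperback where it is.

Things in the scene. Friction and masses are not known exactly. Their poses are not given: they have to be found in the camera images.
- hardback: Thick cloth-covered hardback lying on the tray: 125 mm across (its x), 180 mm along the spine (its y), 36 mm thick, 0.4 to 0.8 kg. Origin: centre of its underside; x points to the spine edge, z up. It starts 2 to 13 cm short of both raised sides, skewed up to 17 degrees, spine facing the longer one. Too wide to grip from above; slides when pushed low on an edge with a few N.
- spine (a point): Middle of the hardback's spine edge at its underside, 62.5 mm along +x from the hardback's origin; axes as the hardback's.
- corner (a point): Inner corner of the fixed wooden tray where its raised sides meet, at the floor of the tray, 8 mm above the table. x points away from the robot (within 12 degrees), z up. The longer raised side runs along x = 0, 525 mm towards -y; the shorter along y = 0, 325 mm towards -x; both 40 mm above the floor. The other two edges are open, without a rim.
- paperback: Thin paperback with similar cover, 105 x 160 x 14 mm, at the tray's open right end, centred about 460 mm from the shorter raised side; stays put. Cork coasters, 24 mm high, lie on the robot's side of it. Origin: centre of its underside; y along its long side, z up.

How it is judged:
At the end, for the whole second after the job is handed in: The hardback lies flat and still on the tray's floor, its spine within 12 mm of the longer raised side (at mid-spine), its centre within 12 mm of its flush place (90 mm) from the shorter raised side, and square to them within 10 degrees (x of spine in the frame of corner between -0.012 and 0.006 m and y of hardback in the frame of corner between -0.102 and -0.08 m and angle between the x axis of hardback and the x axis of corner, either way round below 0.175 rad and z of hardback in the frame of corner between -0.005 and 0.006 m and angle between hardback's own z axis and vertical below 0.1 rad and linear speed of hardback below 0.02 m/s); the robot touches nothing.
It fails at once if the hardback is lifted more than 30 mm off the tray's floor (z of hardback in the frame of corner above 0.03 m).
It fails at once if the paperback is moved by more than 25 mm (distance of paperback from where it was at the start of the episode above 0.025 m).
It also fails if it takes over 48 s, if anything falls off the work surface, if the arm or the gripper's body presses on something with over 40 N, if the wrist force passes 120 N, or if a joint passes its speed limit or range.

## Working session

There is one attempt and no reset: what is moved stays moved. The work goes in short steps, Python scripts to look and compute and a shell command to move; the robot and the scene stay as the last step left them, time stands still between calls to the robot, and variables do not carry over. Pictures are saved under pics/ and viewed, at most 10 in all, crops included, and the job is handed in when it is done.

```bash
ls; mkdir -p pics
python3 - <<'E'
from bench import ctrl
import cv2
for n in("side","top"):
    cv2.imwrite(f"pics/{n}0.png",ctrl.get_image(n)[:,:,::-1]); print(n,ctrl.camera_model(n))
s=ctrl.get_state();print(s['time'],s['position'],s['tool_rot'],s['grip_width'])
E
```

```text
bench.py
inch.py
pics
side {'vertical_fov': 55.86649455722509, 'cx': 246.429306614503, 'cy': 195.70370837754584, 'rvec': array([ 0.1731631 , -2.69473788,  1.50229331]), 'tvec': array([0.62308762, 0.10830617, 0.75941939])}
top {'vertical_fov': 55.156642674082406, 'cx': 257.037037653754, 'cy': 189.1033861181906, 'rvec': array([ 2.1490753, -2.1867898,  0.0772635]), 'tvec': array([-0.02812535,  0.6498992 ,  0.77442048])}
0.1 [ 0.14474125 -0.63318527  0.2215895 ] [-3.12010702e+00 -3.52243112e-01  4.21498429e-04] 0.9993581467807983
```

View pics/top0.png

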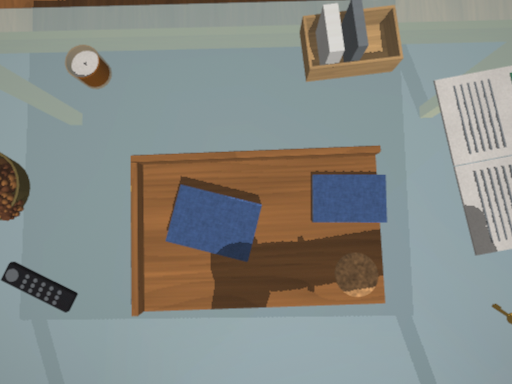

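View pics/side0.png

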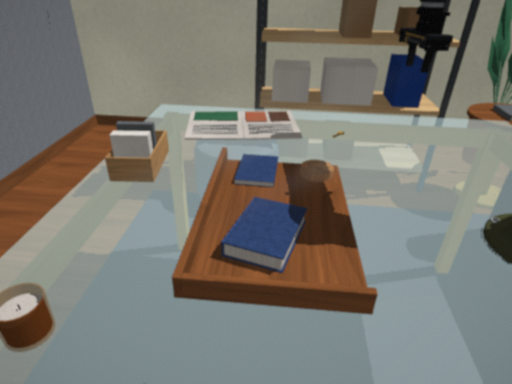

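The top view has +x up and +y left. The tray corner is near (143,161), the hardback is centred near (213,222), and the paperback is at (348,198). The side view shows the hardback near (265,232) with its thick edge facing the short side. I'll enlarge both.

Run:
```python
import cv2
a=cv2.imread("pics/top0.png")[140:320,125:275];cv2.imwrite("pics/tc.png",cv2.resize(a,None,fx=3.3,fy=3.3,interpolation=cv2.INTER_CUBIC))
a=cv2.imread("pics/side0.png")[150:310,170:380];cv2.imwrite("pics/sc.png",cv2.resize(a,None,fx=3.5,fy=3.5,interpolation=cv2.INTER_CUBIC))
```

```text
(no output)
```

View pics/tc.png

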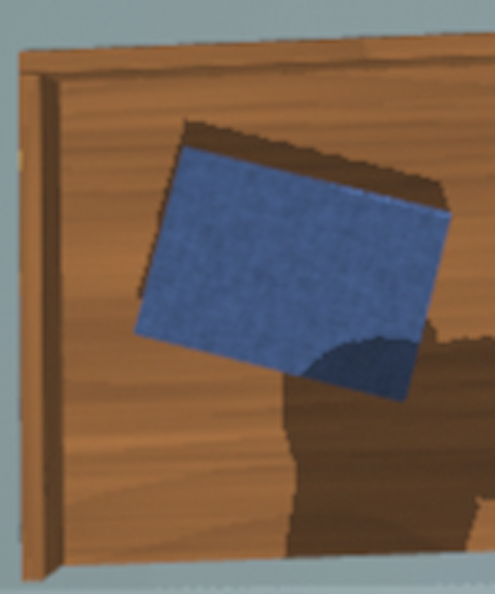

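View pics/sc.png

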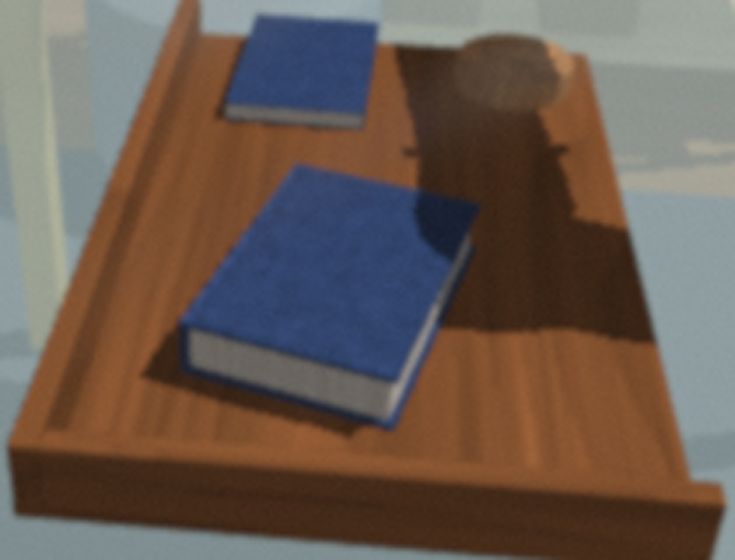

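```bash
cat > h.py <<'E'
import numpy as np,cv2
from bench import ctrl
def cam(n):
    m=ctrl.camera_model(n);f=192/np.tan(np.radians(m['vertical_fov']/2))
    return np.array([[f,0,m['cx']],[0,f,m['cy']],[0,0,1]]),cv2.Rodrigues(m['rvec'])[0],m['tvec']
def tri(pt,ps):
    P=[K@np.c_[R,t] for K,R,t in map(cam,('top','side'))]
    X=cv2.triangulatePoints(P[0],P[1],np.array(pt,float).T,np.array(ps,float).T);return (X[:3]/X[3]).T
def plane(n,p,z):
    K,R,t=cam(n);p=np.array(p,float);d=np.c_[p,np.ones(len(p))]@np.linalg.inv(K).T@R;c=-R.T@t
    return c+d*((z-c[2])/d[:,2])[:,None]
def px(n,X):
    K,R,t=cam(n);return cv2.projectPoints(np.array(X,float),cv2.Rodrigues(R)[0],t,K,None)[0][:,0]
E
python3 - <<'E'
from h import *
np.set_printoptions(precision=4,suppress=True)
T=lambda p:(np.array(p)+.5)/3.3-.5+[125,140]
S=lambda p:(np.array(p)+.5)/3.5-.5+[170,150]
b=tri(T([[183,147],[450,212],[407,402],[136,331]]),S([[185,325],[296,167],[478,207],[393,378]]));print(b,b.mean(0))
print(np.linalg.norm(b-np.roll(b,-1,0),axis=1))
o=tri(T([[22,50],[24,580]]),S([[12,447],[722,487]]));print('rail outer top',o,np.linalg.norm(o[0]-o[1]))
z=b[:,2].mean();print('book yaw',[np.arctan2(*(v[[1,0]])) for v in (b[0]-b[3],b[1]-b[2])])
print('inner rail top',plane('top',T([[42,74],[45,580],[494,57]]),.048),'floor',plane('top',T([[61,565]]),.008))
print('floor side',plane('side',S([[185,370],[390,428]]),.008))
pb=plane('top',[[312,172],[385,175],[386,222],[312,222]],.022);print('pb',pb,pb.mean(0))
K,R,t=cam('top');print(plane('top',[[375,270],[340,292],[357,296]],.032))
E
```

```text
[[ 0.6604  0.1259  0.0425]
 [ 0.6161 -0.0476  0.0411]
 [ 0.4959 -0.0179  0.0399]
 [ 0.5435  0.1559  0.044 ]] [0.579  0.0541 0.0419]
[0.1791 0.1239 0.1802 0.1207]
rail outer top [[0.7261 0.2315 0.0453]
 [0.3907 0.2225 0.0546]] 0.33558845652649655
book yaw [np.float64(-0.25097084238576617), np.float64(-0.24233778609055112)]
inner rail top [[ 0.7108  0.2174  0.048 ]
 [ 0.3884  0.2116  0.048 ]
 [ 0.7162 -0.078   0.048 ]] floor [[0.3883 0.2146 0.008 ]]
floor side [[0.6603 0.1237 0.008 ]
 [0.5434 0.1549 0.008 ]]
pb [[ 0.6855 -0.1611  0.022 ]
 [ 0.6759 -0.3208  0.022 ]
 [ 0.5731 -0.3181  0.022 ]
 [ 0.5758 -0.1579  0.022 ]] [ 0.6276 -0.2395  0.022 ]
[[ 0.4722 -0.2868  0.032 ]
 [ 0.4275 -0.2112  0.032 ]
 [ 0.4188 -0.2466  0.032 ]]
```

Heights and sizes check out: book top 42 mm, sides 180 × 122 mm, and both views agree on its foot. In tray terms the tray yaw is about 0.018, its corner is at about (0.711, 0.217), and the book is centred at (0.579, 0.054) with yaw −0.25. I'll push in +x with the fingers open, so they square the book, and then in +y from the end.

```bash
cat >> h.py <<'E'
from scipy.spatial.transform import Rotation as Ro
def delta(*targets):
    s=ctrl.get_state();R=Ro.from_rotvec(s['tool_rot']).as_matrix();yaw=np.arctan2(R[1,0],R[0,0])
    print('t',s['time'],'pos',s['position'].round(4),'yaw',yaw.round(3),'z',R[:,2].round(3),'F',s['ft_force'].round(1))
    for t in targets: print((R.T@(np.array(t[:3])-s['position'])).round(4),'turn',round(yaw-t[3],3))
E
python3 -c "
from h import *
delta((.42,-.35,.2,.018),(.44,.054,.15,.018),(.44,.054,.018,.018))"
```

```text
t 0.1 pos [ 0.1447 -0.6332  0.2216] yaw 0.225 z [-0.     0.002 -1.   ] F [-0.8  0.3 -1. ]
[ 0.3315 -0.2147  0.0219] turn 0.207
[ 0.441  -0.6039  0.0726] turn 0.207
[ 0.441  -0.6037  0.2046] turn 0.207
```

```bash
R1="x"; python3 inch.py '{"dx": [0.33, 0.33, 0.33, 0.33, 0.33, 0.33, 0.33, 0.33, 0.33, 0.441, 0.441, 0.441, 0.441, 0.441, 0.441, 0.441, 0.441, 0.441, 0.441, 0.441], "dy": [-0.215, -0.215, -0.215, -0.215, -0.215, -0.215, -0.215, -0.215, -0.215, -0.604, -0.604, -0.604, -0.604, -0.604, -0.604, -0.604, -0.604, -0.604, -0.604, -0.604], "dz": [0, 0, 0, 0, 0, 0, 0, 0, 0, 0.05, 0.05, 0.05, 0.05, 0.05, 0.05, 0.05, 0.05, 0.05, 0.05, 0.05], "yaw": [0.1, 0.207, 0.207, 0.207, 0.207, 0.207, 0.207, 0.207, 0.207, 0.207, 0.207, 0.207, 0.207, 0.207, 0.207, 0.207, 0.207, 0.207, 0.207, 0.207], "aperture": [1, 1, 1, 1, 1, 1, 1, 1, 1, 1, 1, 1, 1, 1, 1, 1, 1, 1, 1, 1]}'; python3 -c "
from h import *
delta((.44,.054,.05,.018),(.44,.054,.018,.018))"
```

```text
time: 2.1
position: [0.4401, 0.0517, 0.1724]
tool_rot: [3.141, 0.025, -0.001]
ft_force: [0.6, -1.0, -0.7]
grip_width: 0.999
grip_force: 0.0
t 2.1 pos [0.4401 0.0517 0.1724] yaw 0.016 z [-0.001 -0.001 -1.   ] F [ 0.6 -1.  -0.7]
[ 0.     -0.0024  0.1224] turn -0.002
[ 0.     -0.0024  0.1544] turn -0.002
```

```bash
python3 inch.py '{"dx": [0, 0, 0, 0, 0, 0.02, 0.04, 0.048, 0.056, 0.064, 0.072, 0.08, 0.088, 0.096, 0.104, 0.112, 0.12, 0.12], "dy": [0, 0, 0, 0, 0, 0, 0, 0, 0, 0, 0, 0, 0, 0, 0, 0, 0, 0], "dz": [0.05, 0.1, 0.14, 0.153, 0.153, 0.153, 0.153, 0.153, 0.153, 0.153, 0.153, 0.153, 0.153, 0.153, 0.153, 0.153, 0.153, 0.153], "yaw": [0, 0, 0, 0, 0, 0, 0, 0, 0, 0, 0, 0, 0, 0, 0, 0, 0, 0], "aperture": [1, 1, 1, 1, 1, 1, 1, 1, 1, 1, 1, 1, 1, 1, 1, 1, 1, 1]}'
python3 - <<'E'
from h import *
delta((.57,.054,.018,.018))
a=ctrl.get_image('top')[:,:,::-1][130:330,120:300];b=ctrl.get_image('side')[:,:,::-1][130:310,170:380]
a=cv2.resize(a,(432,480),interpolation=2);b=cv2.resize(b,(368,315),interpolation=2)
c=np.zeros((480,800,3),np.uint8);c[:,:432]=a;c[:315,432:]=b;cv2.imwrite('pics/p1.png',c)
E
```

```text
time: 3.9
position: [0.5621, 0.0563, 0.0197]
tool_rot: [-3.14, -0.029, -0.004]
ft_force: [-0.2, 0.4, -0.6]
grip_width: 1.001
grip_force: 0.0
t 3.9 pos [0.5621 0.0563 0.0197] yaw 0.018 z [ 0.003  0.001 -1.   ] F [-0.2  0.4 -0.6]
[0.0078 0.0024 0.0017] turn 0.0
```

View pics/p1.png

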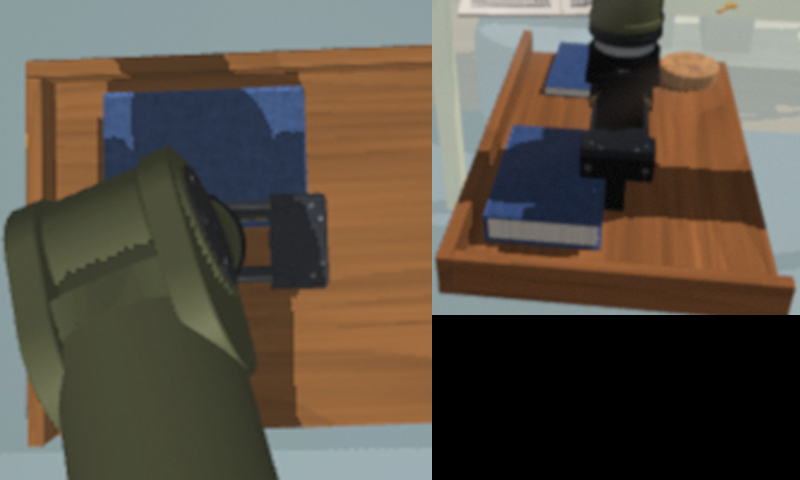

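The book is now square. Its spine edge is in row ~90 of the crop and the rail's inner edge is about 18 mm beyond. I'll continue in +x slowly.

```bash
python3 inch.py '{"dx": [0.004, 0.008, 0.011, 0.014, 0.016, 0.017, 0.017], "dy": [0, 0, 0, 0, 0, 0, 0], "dz": [0, 0, 0, 0, 0, 0, 0], "yaw": [0, 0, 0, 0, 0, 0, 0], "aperture": [1, 1, 1, 1, 1, 1, 1]}'; python3 inch.py '{"dx": [0.001, 0.002, 0.002], "dy": [0, 0, 0], "dz": [0, 0, 0], "yaw": [0, 0, 0], "aperture": [1, 1, 1]}'
python3 - <<'E'
from h import *
delta((.579,.054,.018,.018))
E
```

```text
time: 4.7
position: [0.5773, 0.0558, 0.0194]
tool_rot: [-3.141, -0.028, -0.0]
ft_force: [-3.7, 0.7, 0.8]
grip_width: 1.002
grip_force: 1.5
time: 5.0
position: [0.5794, 0.0559, 0.0195]
tool_rot: [-3.141, -0.028, -0.001]
ft_force: [-3.9, 0.5, 1.0]
grip_width: 1.001
grip_force: 1.4
t 5.0 pos [0.5794 0.0559 0.0195] yaw 0.018 z [ 0.  0. -1.] F [-3.9  0.5  1. ]
[-0.0004  0.0019  0.0015] turn -0.0
```

```bash
python3 inch.py '{"dx": [0.001, 0.002, 0.002], "dy": [0, 0, 0], "dz": [0, 0, 0], "yaw": [0, 0, 0], "aperture": [1, 1, 1]}'; python3 inch.py '{"dx": [0.001, 0.002, 0.002], "dy": [0, 0, 0], "dz": [0, 0, 0], "yaw": [0, 0, 0], "aperture": [1, 1, 1]}'
```

```text
time: 5.3
position: [0.5794, 0.0558, 0.0194]
tool_rot: [3.141, 0.028, -0.006]
ft_force: [-8.6, 0.2, 6.1]
grip_width: 1.0
grip_force: 4.1
time: 5.6
position: [0.5795, 0.0557, 0.0192]
tool_rot: [3.14, 0.029, -0.012]
ft_force: [-12.5, -2.0, 9.3]
grip_width: 1.001
grip_force: 6.5
```

```bash
python3 inch.py '{"dx": [-0.01, -0.03, -0.03, -0.03, -0.03], "dy": [0, 0, 0, 0, 0], "dz": [0, 0, -0.05, -0.09, -0.09], "yaw": [0, 0, 0, 0, 0], "aperture": [1, 1, 0, 0, 0]}' 10
python3 - <<'E'
from h import *
print(plane('top',[[163.3,168.5],[246.7,167]],.044).round(4))
ex=np.array([1,.018]);ey=np.array([-.018,1]);c=np.array([.711,.217])
w=lambda x,y:c+x*ex+y*ey
print(w(-.0625,-.195))
delta((.652,-.097,.1,.018),(.652,-.097,.02,.018))
E
```

```text
time: 6.1
position: [0.5586, 0.0562, 0.116]
tool_rot: [3.141, 0.028, 0.023]
ft_force: [1.1, 0.3, -0.1]
grip_width: 0.81
grip_force: 0.0
[[ 0.6963  0.1622  0.044 ]
 [ 0.6961 -0.0182  0.044 ]]
[0.65201  0.020875]
t 6.1 pos [0.5586 0.0562 0.116 ] yaw 0.018 z [ 0.014 -0.    -1.   ] F [ 1.1  0.3 -0.1]
[0.0904 0.1548 0.0173] turn -0.0
[0.0893 0.1548 0.0973] turn -0.0
```

```bash
python3 inch.py '{"dx": [0.03, 0.06, 0.09, 0.09, 0.09, 0.09, 0.09, 0.09, 0.09], "dy": [0.05, 0.09, 0.123, 0.123, 0.123, 0.123, 0.123, 0.123, 0.123], "dz": [0, 0, 0, 0, 0, 0, 0, 0, 0], "yaw": [0, 0, 0, 0, 0, 0, 0, 0, 0], "aperture": [0, 0, 0, 0, 0, 0, 0, 0, 0]}' 10
python3 - <<'E'
from h import *
delta((.651,-.065,.02,.018))
E
```

```text
time: 7.0
position: [0.6451, -0.0651, 0.1099]
tool_rot: [3.141, 0.03, 0.001]
ft_force: [0.2, -0.3, 0.8]
grip_width: 0.031
grip_force: 0.0
t 7.0 pos [ 0.6451 -0.0651  0.1099] yaw 0.019 z [ 0.001 -0.001 -1.   ] F [ 0.2 -0.3  0.8]
[ 0.0058 -0.      0.0899] turn 0.001
```

```bash
python3 inch.py '{"dx": [0.005, 0.005, 0.005, 0.005, 0.005, 0.005, 0.005, 0.005, 0.005, 0.005, 0.005, 0.005, 0.005, 0.005, 0.005, 0.005, 0.005], "dy": [0, 0, 0, 0, -0.01, -0.02, -0.026, -0.032, -0.038, -0.044, -0.05, -0.056, -0.062, -0.068, -0.072, -0.076, -0.076], "dz": [0.04, 0.08, 0.09, 0.09, 0.09, 0.09, 0.09, 0.09, 0.09, 0.09, 0.09, 0.09, 0.09, 0.09, 0.09, 0.09, 0.09], "yaw": [0, 0, 0, 0, 0, 0, 0, 0, 0, 0, 0, 0, 0, 0, 0, 0, 0], "aperture": [0, 0, 0, 0, 0, 0, 0, 0, 0, 0, 0, 0, 0, 0, 0, 0, 0]}'
python3 - <<'E'
from h import *
delta((.652,.021,.02,.018))
cv2.imwrite('pics/p2.png',cv2.resize(ctrl.get_image('top')[:,:,::-1][130:330,120:300],(540,600),interpolation=2))
E
```

```text
time: 8.7
position: [0.6495, 0.0094, 0.0201]
tool_rot: [3.14, 0.027, 0.002]
ft_force: [-0.2, -3.8, 4.1]
grip_width: 0.002
grip_force: 2.4
t 8.7 pos [0.6495 0.0094 0.0201] yaw 0.017 z [ 0.001 -0.001 -1.   ] F [-0.2 -3.8  4.1]
[ 0.0027 -0.0115  0.0001] turn -0.001
```

View pics/p2.png

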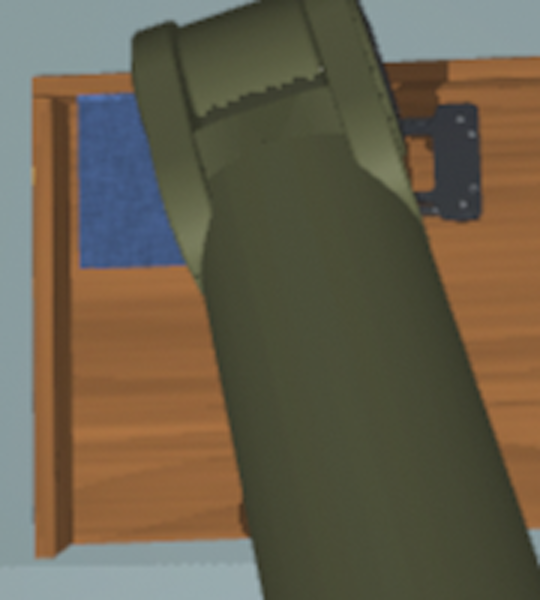

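The book is square along the long rail. Its left edge is at column 79 of the crop and the rail's inner top edge is at column 55, which leaves about 11 mm to close.

```bash
python3 inch.py '{"dx": [0, 0, 0, 0, 0], "dy": [-0.003, -0.006, -0.008, -0.01, -0.01], "dz": [0, 0, 0, 0, 0], "yaw": [0, 0, 0, 0, 0], "aperture": [0, 0, 0, 0, 0]}'; python3 inch.py '{"dx": [0, 0, 0], "dy": [-0.001, -0.002, -0.002], "dz": [0, 0, 0], "yaw": [0, 0, 0], "aperture": [0, 0, 0]}'; python3 inch.py '{"dx": [0, 0, 0], "dy": [-0.001, -0.002, -0.002], "dz": [0, 0, 0], "yaw": [0, 0, 0], "aperture": [0, 0, 0]}'
```

```text
time: 9.25
position: [0.6493, 0.0188, 0.0201]
tool_rot: [3.14, 0.027, 0.001]
ft_force: [-0.6, -4.8, 5.2]
grip_width: 0.006
grip_force: 3.1
time: 9.55
position: [0.6493, 0.0203, 0.0201]
tool_rot: [3.139, 0.026, 0.001]
ft_force: [-1.7, -5.9, 6.5]
grip_width: 0.006
grip_force: 3.4
time: 9.85
position: [0.6492, 0.0223, 0.0201]
tool_rot: [3.139, 0.026, 0.001]
ft_force: [-0.7, -6.2, 5.1]
grip_width: 0.007
grip_force: 3.4
```

```bash
python3 inch.py '{"dx": [0, 0, 0], "dy": [-0.001, -0.002, -0.002], "dz": [0, 0, 0], "yaw": [0, 0, 0], "aperture": [0, 0, 0]}'; python3 inch.py '{"dx": [0, 0, 0], "dy": [-0.001, -0.002, -0.002], "dz": [0, 0, 0], "yaw": [0, 0, 0], "aperture": [0, 0, 0]}'
```

```text
time: 10.15
position: [0.6492, 0.0243, 0.0201]
tool_rot: [3.139, 0.026, 0.001]
ft_force: [-1.4, -6.1, 5.8]
grip_width: 0.005
grip_force: 3.5
time: 10.45
position: [0.6492, 0.0263, 0.0201]
tool_rot: [3.139, 0.026, 0.001]
ft_force: [0.2, -5.3, 5.9]
grip_width: 0.003
grip_force: 3.5
```

```bash
python3 inch.py '{"dx": [0, 0, 0], "dy": [-0.001, -0.002, -0.002], "dz": [0, 0, 0], "yaw": [0, 0, 0], "aperture": [0, 0, 0]}'; python3 inch.py '{"dx": [0, 0, 0], "dy": [-0.001, -0.002, -0.002], "dz": [0, 0, 0], "yaw": [0, 0, 0], "aperture": [0, 0, 0]}'
python3 - <<'E'
from h import *
cv2.imwrite('pics/p3.png',cv2.resize(ctrl.get_image('top')[:,:,::-1][130:250,120:270],(750,600),interpolation=2))
E
```

```text
time: 10.75
position: [0.6491, 0.0273, 0.0201]
tool_rot: [3.138, 0.025, 0.001]
ft_force: [0.1, -6.8, 5.6]
grip_width: 0.004
grip_force: 4.2
time: 11.05
position: [0.6491, 0.0273, 0.0201]
tool_rot: [3.136, 0.023, 0.0]
ft_force: [-1.0, -8.5, 7.1]
grip_width: 0.005
grip_force: 5.6
```

View pics/p3.png

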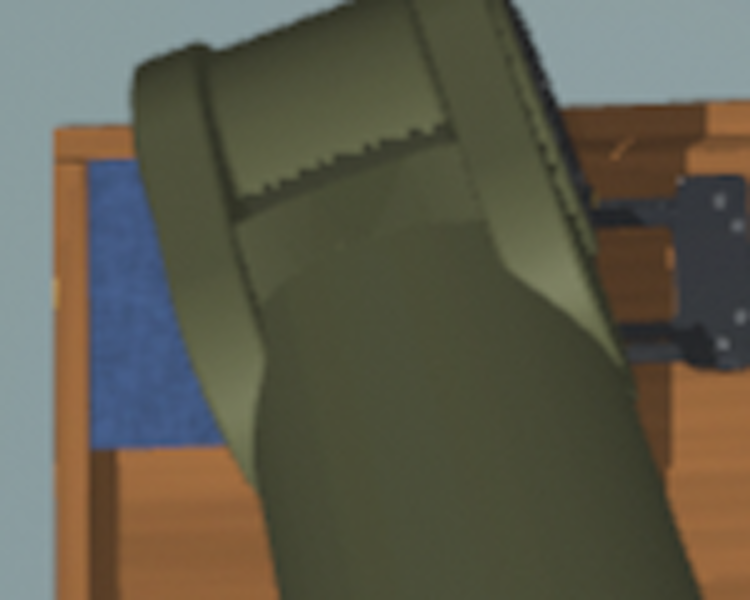

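The position has stopped at y = 0.0273 and the force is rising. The book's left edge (column 90) meets the short rail and its top edge (row 160) meets the long rail. I'll back off, lift and check from both cameras.

```bash
python3 inch.py '{"dx": [0, 0, 0, 0, -0.05, -0.08, -0.11, -0.14, -0.16, -0.16, -0.16, -0.16], "dy": [0.01, 0.03, 0.03, 0.03, 0.06, 0.1, 0.14, 0.18, 0.22, 0.26, 0.26, 0.26], "dz": [0, 0, -0.05, -0.1, -0.13, -0.14, -0.14, -0.14, -0.14, -0.14, -0.14, -0.14], "yaw": [0, 0, 0, 0, 0, 0, 0, 0, 0, 0, 0, 0], "aperture": [0, 0, 0, 0, 0, 0, 0, 0, 0, 0, 0, 0]}'
python3 - <<'E'
from h import *
a=ctrl.get_image('top')[:,:,::-1][130:330,120:400];b=ctrl.get_image('side')[:,:,::-1][130:310,170:380]
c=np.zeros((600,800,3),np.uint8);c[:314,:440]=cv2.resize(a,(440,314),interpolation=2);c[:309,440:]=cv2.resize(b,(360,309),interpolation=2)
c[315:600,:400]=cv2.resize(ctrl.get_image('top')[:,:,::-1][145:245,130:270],(400,285),interpolation=2)
cv2.imwrite('pics/p4.png',c);delta()
E
```

```text
time: 12.3
position: [0.4928, -0.2305, 0.1587]
tool_rot: [-3.139, -0.024, 0.0]
ft_force: [0.3, 0.4, 0.9]
grip_width: 0.007
grip_force: 0.0
t 12.45 pos [ 0.4939 -0.2282  0.1591] yaw 0.021 z [-0.     0.002 -1.   ] F [-0.2 -0.7  0.2]
```

View pics/p4.png

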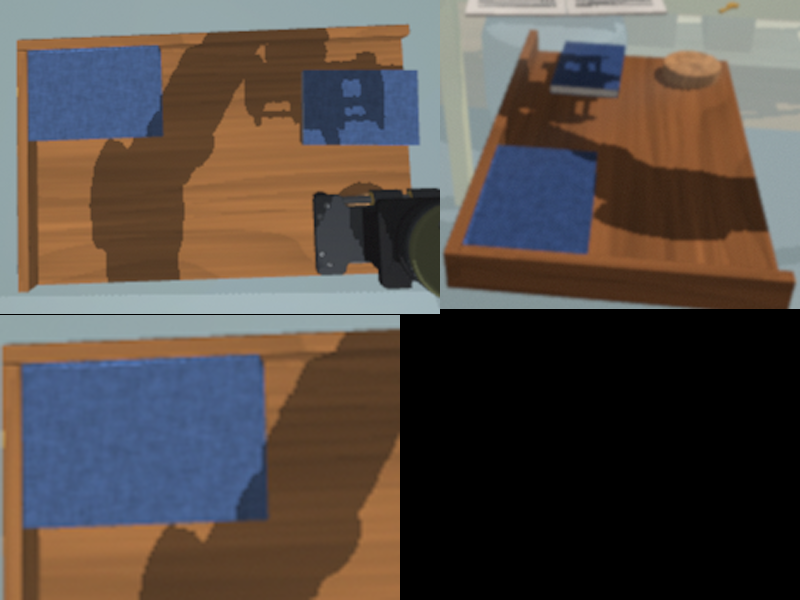

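The book lies flat in the corner: its corners in the lower crop, (22,365) and (263,355), follow both rails. The paperback hasn't moved and the tool is clear, so I'm handing in.

```bash
python3 -c "
from bench import ctrl
print(ctrl.close_job())"
```

```text
the job is handed in; nothing more can be done
None
```

I slid the hardback into the tray corner, where the last pictures show it flat and square against both raised sides, with the paperback unmoved; I handed the job in at about 12.5 s, but it returned no verdict.

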